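Two shakers under the swing lamp

ROBOT

A 6-joint arm with a two-finger parallel gripper is mounted at the origin on the work surface. World frame = base frame: x ahead of the robot, y to its left, z up, the work surface at z = 0. Lengths are in mm, angles in rad, forces in N, time in s.
With the tool pointing down it reaches from about 250 to 800 mm from the base axis. Payload 8.5 kg.
Tool frame: the origin (TCP) lies at the very end of the fingers, on their centre line; the grasp point (between the pads) lies 19 mm behind it; z points along the fingers, y is the line along which they close (so a half turn about z gives the same grasp; the last joint's range is limited). The gripper opens to 85 mm and grips with 20 to 120 N. Pads are 22 mm wide; open, the fingers measure 114 mm over their backs; the gripper's body (76 mm by 85 mm) begins 54 mm behind the grasp point. The pads swing forward as they close: fully open they stand 13 mm farther back than shut.
Start: joints at [1.232, 0.238, -0.013, 1.319, 0, 1.571], TCP at [174.47, 495.115, 231.276] pointing down, gripper open.
Joint ranges: [-2.66, 2.66], [-1.03, 1.9], [-1.14, 1.46], [-1.82, 2.27], [-1.45, 1.34], [-3.14, 3.14]. Speed limits (rad/s): [2.22, 2.22, 2.79, 3.14, 3.14, 3.14].

INTERFACE

Orientations are given as a 3x3 rotation matrix whose columns are the frame's x, y, z axes.
In Python, from bench import r, get_image, camera_params, workorder, spot_in, landmark_of gives the robot as it stands.
- The arm moves only by the shell command python3 -m crank 'ROWS'. ROWS is JSON, a list of rows, each an object of numbers: "hand": the finger opening in m, from 0 to 0.0854; "x", "y", "z": the shift along the world's x, y, z in m; "rx", "ry", "rz": the turn, a rotation vector about the world's x, y, z in rad. In form: [{"hand": .., "x": .., "y": .., "z": .., "rx": .., "ry": .., "rz": ..}, ...]. A call has exactly 5 rows; each row shifts and turns the commanded pose from where the row before left it; what a row does not reach is not made up. A row lasts 1/8 s, in which the tool goes at most 62.5 mm and 10.7 degrees, less where a joint would pass 70% of its speed; a pose out of reach is approached as far as the arm can. A call is refused whole if a number of a shift passes 0.0625 or a number of a turn 0.188, either way. A call with a gripper value outside its range is refused whole. The fingers move at their own pace and stop on an object; the grip force is fixed at half the most. Time passes only in rows, so rows that do not move let the fingers close, or fill a call up. It gives the time, the measured TCP pose, the force, the opening and the grip force at its end, in the units of the state.
- r.get_state(): the state, without advancing time (a new reading comes with each control period).
- get_image(name): name is "scene" or "top" or "wrist"; returns (picture, depth): 480x640x3 uint8, red, green, blue; 480x640 float32, mm along the optical axis (not along the pixel's ray), 0 where there is no reading.
- camera_params(name): a dict with "fx", "fy", "cx", "cy" (pixels), "xyz" and "rotation" of the camera in the world. Camera axes: x right, y down, z forward; pixel columns grow to the right and rows downward; lengths in mm; the calibration is good to about 2 mm. A picture is of the moment at which its call begins: read the wrist's pose just before it. camera_params takes no time and is no camera call; for the wrist camera it gives the pose at the moment of the call.
- workorder.hand_in(): hands the job in; it is judged then, once.
Trained networks look in the newest picture that a camera, given by its name, has taken for a name from the list of things; names that differ only in an ending like _2 or _b are one class to them, and where a whole thing is asked for, a point or a joint stands for the part that bears it (a point fixed in the world has none). Each returns a list of dicts, best first, with "conf" (0 to 1); they miss things now and then, are a little off and sometimes report something else, mostly with a low value. They report only what shows in the picture. A call takes as long as a camera call. They do not tell look-alikes from the thing itself.
- spot_in(name, camera): "extent" ([left, top, width, height] in pixels, round what is visible of it).
- landmark_of(name, camera): "centre" ([column, row] in pixels: a listed point, or the origin of a listed thing).
The state is a dict: "time": time; "joint_pos": joint angles; "joint_vel": joint speeds; "tau": joint torques, N m; "tcp_pos": TCP position; "tool_rot": TCP orientation; "force": force on the tool from outside, world axes, zero at the start; "wrist_torque": the same for the moment, N m; "width": opening from 0.0 (shut) to 1.0 (fully open); "gripper_force": force on a finger pad.
Only numpy, scipy, OpenCV 4.12 (cv2) and the standard library are available. Lean on these libraries where they do the work, as an engineer would, in place of code of your own. Each camera call takes 0.05 s, during which the arm holds its last target. There are 200 camera calls.

TASK

The lamp is in the way above the round steel filling tray: push its arm round until no part of the lamp is above the tray, then stand exactly two of the four spice shakers (any two) upright on the tray's floor, leaving the other two standing on the carousel. With those two in place, swing the lamp back so that its head is centred over the tray and let go of everything. Leave the canister, mug and honey dipper where they are.

Things in the scene. Friction and masses are not known exactly. Their poses are not given: they have to be found in the camera images.
- lamp_base: fixed foot of the yellow swing-arm lamp: grey disc 116 mm across, 20 mm high, with an upright steel post 20 mm thick up to the arm. Origin on the counter at the post's axis, z up; its -x axis is the arm's direction at joint value 0
- lamp_arm (a joint): angle (rad) of the lamp arm about its upright hinge: 0 = arm along lamp_base's -x, grows anticlockwise seen from above, stops at -1.75 and 1.75. Stiff: it stays where it is left and needs about 1.5 N sideways at 150 mm from the hinge
- lamp_hinge (a point): point on the upright hinge axis of the lamp at the height of the centre line of the arm bar, 236 mm above the counter; the yellow hub round it is 34 mm across and reaches 14 mm above the bar's centre line. The bar is a level yellow rod 16 mm thick, 220 mm long, from here to lamp_head
- lamp_head (a point): point on the bar's centre line straight above the middle of the lamp head (at the bar's free end). The round head hangs below: 90 mm across, from 18 mm to 57 mm below this point. The bar is free on both sides between hub and head
- tray: fixed round shallow steel filling tray, 180 mm across at the rim, floor inside 164 mm across and 4 mm above the counter, rim wall 4 mm thick and 14 mm high. Origin at its centre on the counter
- carousel: foot of the white plastic spice carousel (fixed; its turning plate, stiff to turn, is 190 mm across with its flat top 22 mm above the counter, and has a low central knob 32 mm across whose top is 78 mm above the counter). Origin on the axis, on the counter. The four shakers stand about 65 mm from the axis, a quarter turn apart
- shaker1: empty spice shaker, an upright cylinder 40 mm across and 95 mm high, light grey with a red cap on its top 24 mm, 40 to 85 g. Origin at the centre of its underside, z up. The four shakers are alike
- shaker2: empty spice shaker, an upright cylinder 40 mm across and 95 mm high, light grey with a red cap on its top 24 mm, 40 to 85 g. Origin at the centre of its underside, z up. The four shakers are alike
- shaker3: empty spice shaker, an upright cylinder 40 mm across and 95 mm high, light grey with a red cap on its top 24 mm, 40 to 85 g. Origin at the centre of its underside, z up. The four shakers are alike
- shaker4: empty spice shaker, an upright cylinder 40 mm across and 95 mm high, light grey with a red cap on its top 24 mm, 40 to 85 g. Origin at the centre of its underside, z up. The four shakers are alike
- canister: stainless steel sugar canister with screw-top lid, 104 mm across, 149 mm high with its knob; bystander. Origin at the centre of its underside
- mug: brown glazed mug, 82 mm across, 95 mm high, handle at its +y; bystander. Origin at the centre of its underside
- dipper: wooden honey dipper lying down: ribbed head 42 mm long and 26 mm high about its origin (underside of the head), handle 100 mm long towards its +x; bystander
Not all that is in view belongs to the job. Leave any turquoise look-alike of the shaker2 alone.

How it is judged (in metres and radians):
On the way, in this order (a step that is already met when the one before it is completed fails the run):
1. the lamp head is swung clear of the tray (more than 130 mm from its centre, seen from above) (horizontal distance between lamp_head and tray above 0.13 m), for 0.2 s.
2. with the lamp still clear, exactly two shakers stand released on the tray's floor and the other two stand on the carousel (horizontal distance between lamp_head and tray above 0.13 m and angle between each of shaker1, shaker2, shaker3, shaker4's own z axis and vertical below 0.15 rad and linear speed of each of shaker1, shaker2, shaker3, shaker4 below 0.03 m/s and ((horizontal distance between shaker1 and tray below 0.068 m and height (world z) of shaker1 below 0.012 m) or (horizontal distance between shaker1 and carousel below 0.095 m and height (world z) of shaker1 between 0.017 and 0.032 m)) and ((horizontal distance between shaker2 and tray below 0.068 m and height (world z) of shaker2 below 0.012 m) or (horizontal distance between shaker2 and carousel below 0.095 m and height (world z) of shaker2 between 0.017 and 0.032 m)) and ((horizontal distance between shaker3 and tray below 0.068 m and height (world z) of shaker3 below 0.012 m) or (horizontal distance between shaker3 and carousel below 0.095 m and height (world z) of shaker3 between 0.017 and 0.032 m)) and ((horizontal distance between shaker4 and tray below 0.068 m and height (world z) of shaker4 below 0.012 m) or (horizontal distance between shaker4 and carousel below 0.095 m and height (world z) of shaker4 between 0.017 and 0.032 m)) and ((height (world z) of each of shaker1, shaker2 below 0.012 m and height (world z) of each of shaker3, shaker4 above 0.017 m) or (height (world z) of each of shaker1, shaker3 below 0.012 m and height (world z) of each of shaker2, shaker4 above 0.017 m) or (height (world z) of each of shaker1, shaker4 below 0.012 m and height (world z) of each of shaker2, shaker3 above 0.017 m) or (height (world z) of each of shaker1, shaker4 above 0.017 m and height (world z) of each of shaker2, shaker3 below 0.012 m) or (height (world z) of each of shaker1, shaker3 above 0.017 m and height (world z) of each of shaker2, shaker4 below 0.012 m) or (height (world z) of each of shaker1, shaker2 above 0.017 m and height (world z) of each of shaker3, shaker4 below 0.012 m)) and contact force between the fingers and shaker1 below 0.1 N and contact force between the fingers and shaker2 below 0.1 N and contact force between the fingers and shaker3 below 0.1 N and contact force between the fingers and shaker4 below 0.1 N), for 0.2 s.
At the end, for the whole second after the job is handed in: The lamp head is at rest with its centre within 25 mm of the tray's centre seen from above; exactly two shakers stand upright (within 0.15 rad) and still on the tray's floor; the other two stand upright on the carousel; canister, mug and dipper are within 30 mm of where they began (horizontal distance between lamp_head and tray below 0.025 m and velocity of joint lamp_arm between -0.05 and 0.05 rad/s and angle between each of shaker1, shaker2, shaker3, shaker4's own z axis and vertical below 0.15 rad and linear speed of each of shaker1, shaker2, shaker3, shaker4 below 0.03 m/s and ((horizontal distance between shaker1 and tray below 0.068 m and height (world z) of shaker1 below 0.012 m) or (horizontal distance between shaker1 and carousel below 0.095 m and height (world z) of shaker1 between 0.017 and 0.032 m)) and ((horizontal distance between shaker2 and tray below 0.068 m and height (world z) of shaker2 below 0.012 m) or (horizontal distance between shaker2 and carousel below 0.095 m and height (world z) of shaker2 between 0.017 and 0.032 m)) and ((horizontal distance between shaker3 and tray below 0.068 m and height (world z) of shaker3 below 0.012 m) or (horizontal distance between shaker3 and carousel below 0.095 m and height (world z) of shaker3 between 0.017 and 0.032 m)) and ((horizontal distance between shaker4 and tray below 0.068 m and height (world z) of shaker4 below 0.012 m) or (horizontal distance between shaker4 and carousel below 0.095 m and height (world z) of shaker4 between 0.017 and 0.032 m)) and ((height (world z) of each of shaker1, shaker2 below 0.012 m and height (world z) of each of shaker3, shaker4 above 0.017 m) or (height (world z) of each of shaker1, shaker3 below 0.012 m and height (world z) of each of shaker2, shaker4 above 0.017 m) or (height (world z) of each of shaker1, shaker4 below 0.012 m and height (world z) of each of shaker2, shaker3 above 0.017 m) or (height (world z) of each of shaker1, shaker4 above 0.017 m and height (world z) of each of shaker2, shaker3 below 0.012 m) or (height (world z) of each of shaker1, shaker3 above 0.017 m and height (world z) of each of shaker2, shaker4 below 0.012 m) or (height (world z) of each of shaker1, shaker2 above 0.017 m and height (world z) of each of shaker3, shaker4 below 0.012 m)) and distance of each of canister, mug, dipper from where it was at the start of the episode below 0.03 m); the robot touches nothing.
It fails at once if the canister is moved more than 30 mm (distance of canister from where it was at the start of the episode above 0.03 m).
It fails at once if the mug is moved more than 30 mm (distance of mug from where it was at the start of the episode above 0.03 m).
It fails at once if the dipper is moved more than 30 mm (distance of dipper from where it was at the start of the episode above 0.03 m).
It also fails if it takes over 72 s, if anything falls off the work surface, if the arm or the gripper's body presses on something with over 40 N, if the wrist force passes 120 N, or if a joint passes its speed limit or range.

## Working session

There is one attempt and no reset: what is moved stays moved. The work goes in short steps, Python scripts to look and compute and a shell command to move; the robot and the scene stay as the last step left them, time stands still between calls to the robot, and variables do not carry over. Pictures are saved under pics/ and viewed, at most 10 in all, crops included, and the job is handed in when it is done.

```bash
mkdir -p pics; cat > h.py <<'E'
import numpy as np, cv2
from bench import r,get_image,camera_params,workorder,spot_in,landmark_of
def ray(cam,px):
    c=camera_params(cam);R=np.array(c['rotation']).reshape(3,3)
    d=np.array([(px[0]-c['cx'])/c['fx'],(px[1]-c['cy'])/c['fy'],1.])
    return np.array(c['xyz']),R@d
def at_z(cam,px,z):
    o,d=ray(cam,px);return o+d*(z-o[2])/d[2]
def cloud(cam,depth):
    c=camera_params(cam);R=np.array(c['rotation']).reshape(3,3)
    v,u=np.mgrid[:480,:640]
    P=np.stack([(u-c['cx'])/c['fx'],(v-c['cy'])/c['fy'],np.ones_like(u)],-1)*depth[...,None]
    return P@R.T+np.array(c['xyz'])
E
python3 - <<'E'
from h import *
np.set_printoptions(precision=1,suppress=True)
Z=dict(lamp_base=0,lamp_hinge=236,lamp_head=236,tray=0,carousel=0,shaker1=None,canister=0,mug=0,dipper=0)
for cam in ['top','scene']:
    im,d=get_image(cam); cv2.imwrite(f'pics/{cam}0.png',im[...,::-1]); P=cloud(cam,d); np.savez(f'{cam}0.npz',im=im,d=d,P=P)
    print(cam,camera_params(cam)['xyz'])
    for n in Z:
        for x in landmark_of(n,cam)[:5 if n=='shaker1' else 2]:
            z=Z[n] if Z[n] is not None else 22
            print(n,round(x['conf'],2),np.array(x['centre']),at_z(cam,x['centre'],z))
print(r.get_state())
E
```

```text
top [ 403.   -12.1 1063.6]
lamp_base 0.61 [327.7 185.7] [710.9  -6.8   0. ]
lamp_base 0.52 [441.3 267.6] [ 509.8 -290.5    0. ]
lamp_hinge 0.63 [326.  150.6] [715.3  -2.7 236. ]
lamp_head 0.55 [286.6 255.3] [502.2  67.7 236. ]
tray 0.6 [313.8 272.2] [490.4  21.9   0. ]
tray 0.6 [450.3 238.7] [ 582.2 -314.2    0. ]
carousel 0.6 [439.9 266.8] [ 511.6 -287.1    0. ]
shaker1 0.91 [419.3 255.2] [ 536.2 -232.3   22. ]
shaker1 0.82 [440.1 296.1] [ 439.6 -280.6   22. ]
shaker1 0.78 [467.8 273.5] [ 495.  -347.8   22. ]
shaker1 0.71 [402.4 334.4] [ 348.3 -190.8   22. ]
shaker1 0.69 [451.  242.4] [ 569.4 -309.4   22. ]
canister 0.72 [211.2 262.4] [508.  276.1   0. ]
mug 0.61 [238.  178.4] [724.7 222.6   0. ]
dipper 0.53 [423.3 168.9] [ 761.1 -249.6    0. ]
scene [1229.4  538.3  714.1]
lamp_base 0.89 [264.  340.9] [711.5  -6.7   0. ]
lamp_hinge 0.65 [256.3 241.8] [714.6  -7.  236. ]
lamp_head 0.95 [358.8 208.6] [502.3  61.8 236. ]
lamp_head 0.36 [341.7 292.5] [733.4 191.7 236. ]
tray 0.88 [339.7 292.3] [490.9  16.7   0. ]
carousel 0.97 [239.1 249.3] [ 513.5 -284.9    0. ]
shaker1 0.77 [214.3 252
[... 159 characters left out ...]
.1 -164.6   22. ]
shaker1 0.55 [225.2 232.9] [ 505.  -343.1   22. ]
canister 0.62 [442.7 352.9] [514.5 283.9   0. ]
canister 0.27 [358.4 402.9] [717.5 226.4   0. ]
mug 0.98 [356.7 403.7] [720.8 225.1   0. ]
dipper 0.69 [175.1 302.6] [ 749.4 -239.1    0. ]
{'time': 1.0, 'joint_pos': array([ 1.2,  0.2, -0. ,  1.3, -0. ,  1.6]), 'joint_vel': array([ 0.,  0.,  0.,  0., -0., -0.]), 'tau': array([  0. , -53.9,  34.7,   0. ,   0. ,   0. ]), 'tcp_pos': array([174.5, 495.1, 231.3]), 'tool_rot': array([[-0.9,  0.3, -0. ],
       [ 0.3,  0.9, -0. ],
       [-0. , -0. , -1. ]]), 'force': array([-0.2,  0.3,  1.4]), 'wrist_torque': array([-0., -0.,  0.]), 'gripper_force': 0.0, 'width': 0.9973398212513066}
```

```bash
python3 - <<'E'
from h import *
np.set_printoptions(precision=1,suppress=True)
d=np.load('top0.npz');im,P=d['im'],d['P']
cv2.imwrite('pics/topcrop.png',cv2.resize(im[130:360,190:510],(800,575),interpolation=cv2.INTER_CUBIC)[...,::-1])
# red cap tops from top view
hsv=cv2.cvtColor(im,cv2.COLOR_RGB2HSV);red=((hsv[...,0]<8)|(hsv[...,0]>172))&(hsv[...,1]>120)&(hsv[...,2]>60)
for nm,lo,hi in [('red',None,None)]:
    n,l,s,c=cv2.connectedComponentsWithStats(red.astype(np.uint8))
    for i in range(1,n):
        if s[i,4]>25:
            m=(l==i);print(s[i],P[m].mean(0),np.percentile(P[m][:,2],[5,50,95]),P[m][:,2].max())
m=np.abs(P[...,2]-117)<7
n,l,s,c=cv2.connectedComponentsWithStats((m&(P[...,1]<-100)).astype(np.uint8))
for i in range(1,n):
    if s[i,4]>25: q=P[l==i];print('top117',s[i],(q.min(0)+q.max(0))/2,q.max(0)-q.min(0))
for nm,a,b in [('bar',236,252),('head',210,228)]:
    mm=(P[...,2]>a)&(P[...,2]<b)&(np.abs(P[...,1])<200)&(P[...,0]>400)
    q=P[mm];print(nm,len(q),q.min(0),q.max(0),q.mean(0))
    (c,sz,an)=cv2.minAreaRect(q[:,:2].astype(np.float32));print(c,sz,an)
q=P[(P[...,2]>9)&(P[...,2]<18)&(np.hypot(P[...,0]-490,P[...,1]-20)<110)]
print('rim',len(q),q.min(0),q.max(0))
E
```

```text
[452 226  19  18 263] [ 569.  -300.   132.5] [110.  116.1 119.4] 1063.568154590004
[417 246  19  17 262] [ 527.2 -227.3  114.9] [111.  116.3 119.3] 121.42205645985257
[475 263  20  18 280] [ 492.  -352.7  121. ] [108.4 116.3 119.6] 1063.568154590004
[438 285  20  18 280] [ 442.1 -269.7  128.2] [111.4 116.3 119.1] 1063.568154590004
top117 [452 226  19  18 254] [ 573.1 -305.9  115.2] [38.4 38.9 10.4]
top117 [417 245  19  18 263] [ 528.3 -227.9  116.2] [37.9 39.1 10.4]
top117 [476 262  19  19 269] [ 493.5 -355.4  115.5] [39.2 38.4 10.7]
top117 [439 284  19  19 271] [ 443.5 -273.8  115.7] [38.8 39.   9.8]
bar 1082 [494.6 -24.8 236.1] [727.1  74.8 251.8] [617.7  24.8 243.1]
(609.192138671875, 24.800640106201172) (32.259342193603516, 243.55946350097656) 71.89076232910156
head 615 [472.1 -23.4 210. ] [708.1  97.  226.4] [505.3  63.6 216.2]
(595.4318237304688, 41.003074645996094) (62.43345642089844, 251.9342803955078) 74.16281127929688
rim 364 [408.  -64.1   9. ] [583.9 110.4  17.9]
```

View pics/scene0.png

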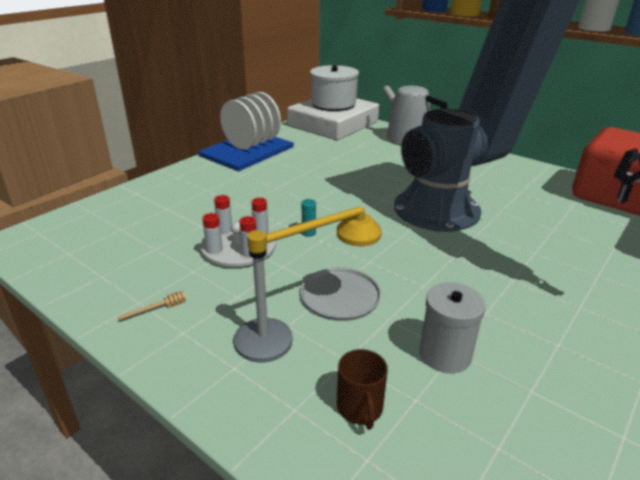

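View pics/topcrop.png

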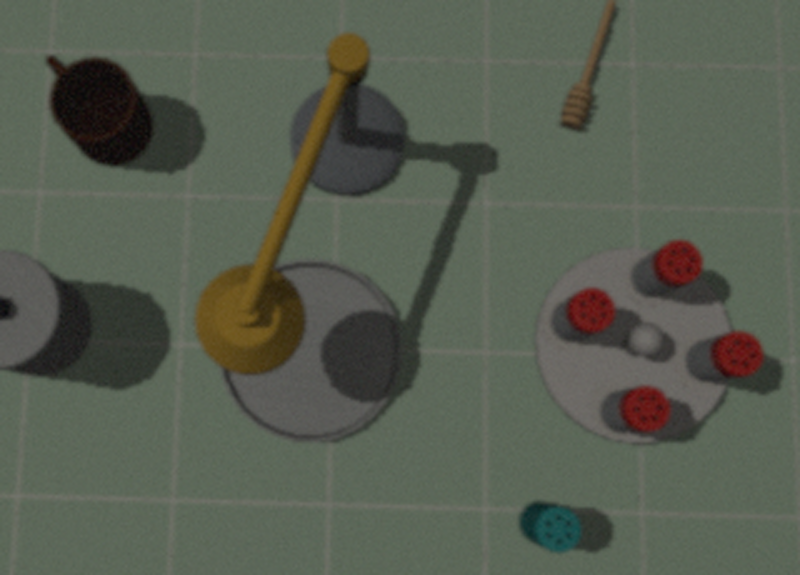

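The scene view shows the carousel with four red-capped shakers around (238,230), the lamp head at (360,225) and the tray at (340,292). In the top crop the head overhangs the left of the tray.

Things that could be taken for a shaker, in top picture pixels:
- Red caps A (427,254), B (461,235), C (485,272) and D (448,293).
- A turquoise look-alike at (413,341), which is off the carousel, so I leave it alone.

I choose A and D. The crop shows red caps on white carousel stands, with tops at z≈117 and 65–68 mm from the axis, so they match the description.

First move: close the fingers, rise, and go to the −y side of the lamp bar.

```bash
python3 -m crank '[{"hand":0,"z":0.05},{"hand":0,"z":0.05},{"hand":0,"x":0.036,"y":-0.048},{"hand":0,"x":0.036,"y":-0.048},{"hand":0,"x":0.036,"y":-0.048}]' && python3 -m crank '[{"hand":0,"x":0.036,"y":-0.048},{"hand":0,"x":0.036,"y":-0.048},{"hand":0,"x":0.036,"y":-0.048},{"hand":0,"x":0.036,"y":-0.048},{"hand":0,"x":0.036,"y":-0.048}]' && python3 -m crank '[{"hand":0,"x":0.036,"y":-0.048},{"hand":0,"x":0.036,"y":-0.048},{"hand":0,"x":0.036,"y":-0.048},{"hand":0},{"hand":0}]'
```

```text
invalid input at $[0]: expected keys hand, x, y, z, rx, ry, rz
```

```bash
python3 -m crank '[{"hand":0,"x":0,"y":0,"z":0.05,"rx":0,"ry":0,"rz":0},{"hand":0,"x":0,"y":0,"z":0.05,"rx":0,"ry":0,"rz":0},{"hand":0,"x":0.036,"y":-0.048,"z":0,"rx":0,"ry":0,"rz":0},{"hand":0,"x":0.036,"y":-0.048,"z":0,"rx":0,"ry":0,"rz":0},{"hand":0,"x":0.036,"y":-0.048,"z":0,"rx":0,"ry":0,"rz":0}]' && python3 -m crank '[{"hand":0,"x":0.036,"y":-0.048,"z":0,"rx":0,"ry":0,"rz":0},{"hand":0,"x":0.036,"y":-0.048,"z":0,"rx":0,"ry":0,"rz":0},{"hand":0,"x":0.036,"y":-0.048,"z":0,"rx":0,"ry":0,"rz":0},{"hand":0,"x":0.036,"y":-0.048,"z":0,"rx":0,"ry":0,"rz":0},{"hand":0,"x":0.036,"y":-0.048,"z":0,"rx":0,"ry":0,"rz":0}]' && python3 -m crank '[{"hand":0,"x":0.036,"y":-0.048,"z":0,"rx":0,"ry":0,"rz":0},{"hand":0,"x":0.036,"y":-0.048,"z":0,"rx":0,"ry":0,"rz":0},{"hand":0,"x":0.036,"y":-0.048,"z":0,"rx":0,"ry":0,"rz":0},{"hand":0,"x":0,"y":0,"z":0,"rx":0,"ry":0,"rz":0},{"hand":0,"x":0,"y":0,"z":0,"rx":0,"ry":0,"rz":0}]'; python3 -c "
from h import *
print(r.get_state()['joint_pos'])"
```

```text
time: 1.62
tcp_pos: [283.2, 349.8, 331.4]
tool_rot: [[-0.943, 0.331, 0.0], [0.331, 0.943, 0.0], [-0.0, 0.0, -1.0]]
force: [0.6, 1.0, 0.4]
width: 0.001
gripper_force: 0.0
time: 2.25
tcp_pos: [463.4, 109.3, 331.5]
tool_rot: [[-0.943, 0.332, 0.001], [0.332, 0.943, 0.0], [-0.001, 0.0, -1.0]]
force: [-0.0, 1.6, 0.5]
width: -0.001
gripper_force: 0.0
time: 2.88
tcp_pos: [570.3, -33.0, 330.9]
tool_rot: [[-0.943, 0.333, -0.001], [0.333, 0.943, 0.0], [0.001, -0.0, -1.0]]
force: [-1.0, 0.5, 0.3]
width: -0.001
gripper_force: 0.0
[-5.79026393e-02  3.13226665e-01  3.43294279e-01  1.60182879e+00
  1.47868611e-04  2.81741161e-01]
```

```bash
python3 -m crank '[{"hand":0,"x":0,"y":0,"z":-0.06,"rx":0,"ry":0,"rz":0},{"hand":0,"x":0,"y":0,"z":-0.06,"rx":0,"ry":0,"rz":0},{"hand":0,"x":0,"y":0,"z":-0.006,"rx":0,"ry":0,"rz":0},{"hand":0,"x":0,"y":0.029,"z":0,"rx":0,"ry":0,"rz":0},{"hand":0,"x":0.001,"y":0.012,"z":0,"rx":0,"ry":0,"rz":0}]' && python3 -m crank '[{"hand":0,"x":0.002,"y":0.013,"z":0,"rx":0,"ry":0,"rz":0},{"hand":0,"x":0.003,"y":0.012,"z":0,"rx":0,"ry":0,"rz":0},{"hand":0,"x":0.004,"y":0.012,"z":0,"rx":0,"ry":0,"rz":0},{"hand":0,"x":0.005,"y":0.011,"z":0,"rx":0,"ry":0,"rz":0},{"hand":0,"x":0.006,"y":0.011,"z":0,"rx":0,"ry":0,"rz":0}]' && python3 -m crank '[{"hand":0,"x":0.007,"y":0.010,"z":0,"rx":0,"ry":0,"rz":0},{"hand":0,"x":0.007,"y":0.010,"z":0,"rx":0,"ry":0,"rz":0},{"hand":0,"x":0.008,"y":0.009,"z":0,"rx":0,"ry":0,"rz":0},{"hand":0,"x":0.010,"y":0.008,"z":0,"rx":0,"ry":0,"rz":0},{"hand":0,"x":0,"y":0,"z":0,"rx":0,"ry":0,"rz":0}]'; python3 - <<'E'
from h import *
np.set_printoptions(precision=1,suppress=True)
for cam in ['top','scene']:
    im,d=get_image(cam); np.savez(f'{cam}1.npz',im=im,d=d,P=cloud(cam,d))
    cv2.imwrite(f'pics/{cam}1.png',im[...,::-1])
    for n,z in [('lamp_head',236),('lamp_hinge',236),('tray',0)]:
        for x in landmark_of(n,cam)[:2]: print(cam,n,x['conf'],at_z(cam,x['centre'],z))
E
```

```text
time: 3.5
tcp_pos: [572.4, 9.8, 208.1]
tool_rot: [[-0.944, 0.331, 0.004], [0.331, 0.944, 0.0], [-0.003, 0.001, -1.0]]
force: [0.9, -0.8, -0.6]
width: -0.003
gripper_force: 0.0
time: 4.12
tcp_pos: [591.7, 67.7, 205.1]
tool_rot: [[-0.943, 0.332, -0.001], [0.332, 0.943, -0.0], [0.0, -0.0, -1.0]]
force: [-0.3, -2.1, 0.9]
width: -0.001
gripper_force: 0.9
time: 4.75
tcp_pos: [624.3, 105.0, 204.9]
tool_rot: [[-0.943, 0.332, 0.0], [0.332, 0.943, 0.001], [0.0, 0.001, -1.0]]
force: [0.1, 1.0, 0.6]
width: 0.001
gripper_force: 0.0
top lamp_head 0.73 [641.9  -6.6 236. ]
top lamp_hinge 0.95 [716.2  -3.9 236. ]
top tray 0.86 [492.4  21.8   0. ]
top tray 0.27 [710.9  -6.    0. ]
scene lamp_head 0.9 [615.7 189.5 236. ]
scene lamp_hinge 0.86 [714.4  -8.9 236. ]
scene tray 0.73 [493.9  10.3   0. ]
```

```bash
python3 -m crank '[{"hand":0,"x":-0.042,"y":-0.033,"z":0,"rx":0,"ry":0,"rz":0},{"hand":0,"x":-0.006,"y":-0.033,"z":0,"rx":0,"ry":0,"rz":-0.169},{"hand":0.03,"x":-0.006,"y":-0.033,"z":0,"rx":0,"ry":0,"rz":-0.169},{"hand":0.07,"x":-0.006,"y":-0.033,"z":0,"rx":0,"ry":0,"rz":-0.169},{"hand":0.07,"x":-0.006,"y":-0.033,"z":0,"rx":0,"ry":0,"rz":-0.169}]' && python3 -m crank '[{"hand":0.07,"x":-0.006,"y":-0.033,"z":0,"rx":0,"ry":0,"rz":-0.169},{"hand":0.07,"x":-0.006,"y":-0.033,"z":0,"rx":0,"ry":0,"rz":-0.169},{"hand":0.07,"x":-0.006,"y":-0.033,"z":0,"rx":0,"ry":0,"rz":-0.169},{"hand":0.07,"x":-0.006,"y":-0.035,"z":0,"rx":0,"ry":0,"rz":-0.169},{"hand":0.07,"x":-0.006,"y":-0.035,"z":0,"rx":0,"ry":0,"rz":-0.169}]'; python3 - <<'E'
from h import *
from scipy.optimize import least_squares
np.set_printoptions(precision=1,suppress=True)
im,d=get_image('top');P=cloud('top',d)
cv2.imwrite('pics/top2.png',cv2.resize(im[130:360,190:510],(800,575),interpolation=cv2.INTER_CUBIC)[...,::-1])
q=P[(P[...,2]>9)&(P[...,2]<20)&(np.abs(np.hypot(P[...,0]-493,P[...,1]-20)-88)<15)]
f=least_squares(lambda p:np.hypot(q[:,0]-p[0],q[:,1]-p[1])-p[2],[493,20,88],loss='soft_l1');print('rim',len(q),f.x)
m=np.abs(P[...,2]-223)<8
print([ (x['conf'],at_z('top',x['centre'],0)) for x in landmark_of('tray','top')[:1]])
h=P[(P[...,2]>208)&(P[...,2]<226)&(np.hypot(P[...,0]-616,P[...,1]-190)<60)]
print('head',len(h),h.min(0),h.max(0))
b=P[(P[...,2]>233)&(P[...,2]<256)&(np.hypot(P[...,0]-660,P[...,1]-90)<130)]
print('bar',cv2.fitLine(b[:,:2].astype(np.float32),cv2.DIST_HUBER,0,.01,.01).ravel(),b.min(0),b.max(0))
w,dw=get_image('wrist');cv2.imwrite('pics/w2.png',w[...,::-1]);Pw=cloud('wrist',dw)
mm=(np.abs(Pw[...,2]-117)<6)&(dw>0)
n,l,s,c=cv2.connectedComponentsWithStats(mm.astype(np.uint8))
for i in range(1,n):
    if s[i,4]>200: k=Pw[l==i];print(s[i],(k.min(0)+k.max(0))/2,k.max(0)-k.min(0),cv2.minEnclosingCircle(k[:,:2].astype(np.float32)))
E
```

```text
time: 5.78
tcp_pos: [557.1, -62.0, 205.5]
tool_rot: [[-0.523, 0.852, 0.0], [0.852, 0.523, -0.0], [-0.0, 0.0, -1.0]]
force: [0.2, -0.2, 0.7]
width: 0.636
gripper_force: 0.0
time: 6.4
tcp_pos: [527.1, -231.1, 205.5]
tool_rot: [[0.29, 0.957, 0.0], [0.957, -0.29, -0.0], [0.0, 0.0, -1.0]]
force: [-0.8, 0.2, -0.2]
width: 0.822
gripper_force: 0.0
rim 471 [496.4  23.5  86.6]
[(0.81, array([495.2,  26.3,   0. ]))]
head 600 [576.2 152.9 208. ] [641.2 219.  225.9]
bar [  0.5  -0.9 660.2  83.3] [598.5 -24.9 233.1] [727.2 195.5 253.4]
[ 299  210   58   58 2621] [ 530.  -227.2  115.8] [39.3 39.1  9.4] ((529.9679565429688, -227.2574462890625), 19.96363639831543)
[390 295  21  50 679] [ 565.4 -303.2  115.3] [19.5 35.9  8.5] ((569.8016357421875, -303.2323913574219), 18.743144989013672)
[236 305  27  50 831] [ 452.7 -275.7  115.6] [25.2 35.9  8.9] ((449.08074951171875, -275.48779296875), 19.1348934173584)
[ 307  378   51   34 1332] [ 495.9 -348.6  115.3] [38.7 27.3  8.5] ((496.0903625488281, -354.1751403808594), 19.691598892211914)
```

View pics/top2.png

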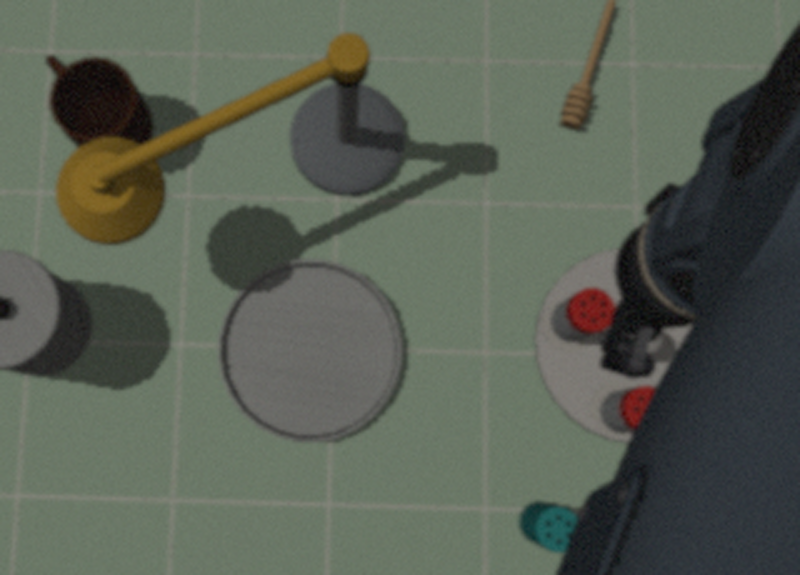

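View pics/w2.png

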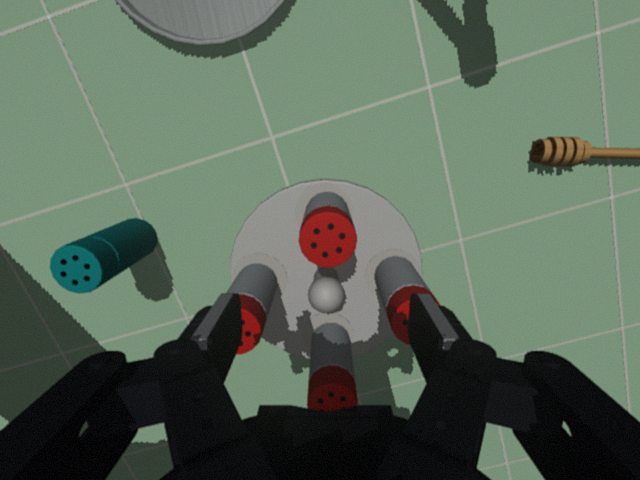

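The top crop shows the lamp well clear of the tray (tray centre at crop (313,350)). The wrist view shows shaker A at (327,235), midway between the fingers. I'll descend and grip it.

```bash
python3 -m crank '[{"hand":0.07,"x":0.003,"y":0.004,"z":-0.04,"rx":0,"ry":0,"rz":0},{"hand":0.07,"x":0,"y":0,"z":-0.04,"rx":0,"ry":0,"rz":0},{"hand":0.07,"x":0,"y":0,"z":-0.04,"rx":0,"ry":0,"rz":0},{"hand":0.07,"x":0,"y":0,"z":-0.02,"rx":0,"ry":0,"rz":0},{"hand":0.07,"x":0,"y":0,"z":0,"rx":0,"ry":0,"rz":0}]' && python3 -m crank '[{"hand":0.05,"x":0,"y":0,"z":0,"rx":0,"ry":0,"rz":0},{"hand":0.035,"x":0,"y":0,"z":0,"rx":0,"ry":0,"rz":0},{"hand":0.03,"x":0,"y":0,"z":0,"rx":0,"ry":0,"rz":0},{"hand":0.03,"x":0,"y":0,"z":0,"rx":0,"ry":0,"rz":0},{"hand":0.03,"x":0,"y":0,"z":0,"rx":0,"ry":0,"rz":0}]'
```

```text
time: 7.18
tcp_pos: [529.6, -224.5, 64.0]
tool_rot: [[0.283, 0.959, -0.003], [0.959, -0.283, 0.001], [0.001, -0.003, -1.0]]
force: [-0.5, 0.1, 0.1]
width: 0.821
gripper_force: 0.0
time: 7.8
tcp_pos: [531.3, -226.0, 66.8]
tool_rot: [[0.285, 0.959, 0.002], [0.959, -0.285, -0.001], [0.0, 0.002, -1.0]]
force: [-1.0, 2.2, 5.6]
width: 0.454
gripper_force: 59.8
```

```bash
python3 -m crank '[{"hand":0.03,"x":0,"y":0,"z":0.03,"rx":0,"ry":0,"rz":0},{"hand":0.03,"x":0,"y":0,"z":0.04,"rx":0,"ry":0,"rz":0},{"hand":0.03,"x":0,"y":0,"z":0.03,"rx":0,"ry":0,"rz":0},{"hand":0.03,"x":-0.003,"y":0.026,"z":0,"rx":0,"ry":0,"rz":0},{"hand":0.03,"x":-0.006,"y":0.04,"z":0,"rx":0,"ry":0,"rz":0}]' && python3 -m crank '[{"hand":0.03,"x":-0.006,"y":0.045,"z":0,"rx":0,"ry":0,"rz":0},{"hand":0.03,"x":-0.006,"y":0.045,"z":0,"rx":0,"ry":0,"rz":0},{"hand":0.03,"x":-0.006,"y":0.045,"z":0,"rx":0,"ry":0,"rz":0},{"hand":0.03,"x":-0.006,"y":0.045,"z":0,"rx":0,"ry":0,"rz":0},{"hand":0.03,"x":-0.003,"y":0.04,"z":0,"rx":0,"ry":0,"rz":0}]' && python3 -m crank '[{"hand":0.03,"x":0,"y":0,"z":-0.04,"rx":0,"ry":0,"rz":0},{"hand":0.03,"x":0,"y":0,"z":-0.04,"rx":0,"ry":0,"rz":0},{"hand":0.03,"x":0,"y":0,"z":-0.02,"rx":0,"ry":0,"rz":0},{"hand":0.03,"x":0,"y":0,"z":-0.01,"rx":0,"ry":0,"rz":0},{"hand":0.03,"x":0,"y":0,"z":0,"rx":0,"ry":0,"rz":0}]'
python3 - <<'E'
from h import *
np.set_printoptions(precision=1,suppress=True)
s=r.get_state();print(s['tcp_pos'],s['force'])
im,d=get_image('scene');P=cloud('scene',d)
cv2.imwrite('pics/s3.png',cv2.resize(im[150:390,190:510],(800,600),interpolation=cv2.INTER_CUBIC)[...,::-1])
E
```

```text
time: 8.43
tcp_pos: [521.9, -160.1, 166.2]
tool_rot: [[0.287, 0.958, 0.002], [0.958, -0.287, -0.001], [-0.0, 0.002, -1.0]]
force: [0.3, -0.0, -0.8]
width: 0.456
gripper_force: 60.4
time: 9.05
tcp_pos: [494.2, 61.6, 166.0]
tool_rot: [[0.285, 0.959, 0.001], [0.959, -0.285, 0.0], [0.001, 0.001, -1.0]]
force: [0.1, -0.2, -0.7]
width: 0.453
gripper_force: 60.4
time: 9.68
tcp_pos: [494.5, 60.1, 55.4]
tool_rot: [[0.285, 0.959, -0.0], [0.959, -0.285, 0.0], [-0.0, -0.0, -1.0]]
force: [-0.1, 0.7, 0.2]
width: 0.455
gripper_force: 60.4
[494.5  60.1  55.4] [-0.1  0.7  0.2]
```

View pics/s3.png

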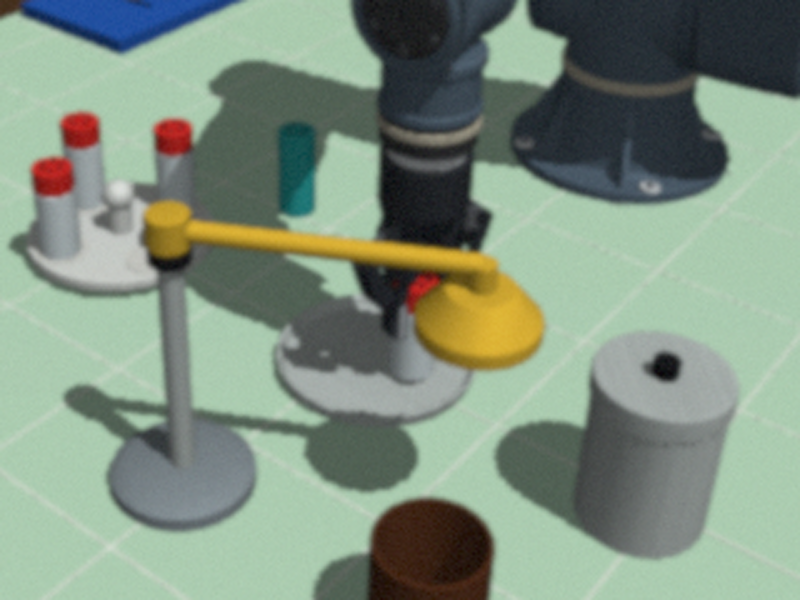

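The scene crop shows shaker A held upright inside the tray at about (412,345), with the other three standing on the carousel. I'll lower it the last 6–7 mm while watching the force.

```bash
python3 -m crank '[{"hand":0.03,"x":0,"y":0,"z":-0.003,"rx":0,"ry":0,"rz":0},{"hand":0.03,"x":0,"y":0,"z":-0.002,"rx":0,"ry":0,"rz":0},{"hand":0.03,"x":0,"y":0,"z":-0.001,"rx":0,"ry":0,"rz":0},{"hand":0.03,"x":0,"y":0,"z":0,"rx":0,"ry":0,"rz":0},{"hand":0.03,"x":0,"y":0,"z":0,"rx":0,"ry":0,"rz":0}]'
```

```text
time: 10.35
tcp_pos: [494.5, 60.1, 49.4]
tool_rot: [[0.285, 0.959, 0.0], [0.959, -0.285, 0.0], [0.0, 0.0, -1.0]]
force: [-0.0, 0.5, -1.2]
width: 0.456
gripper_force: 60.4
```

```bash
python3 -m crank '[{"hand":0.03,"x":0,"y":0,"z":-0.001,"rx":0,"ry":0,"rz":0},{"hand":0.045,"x":0,"y":0,"z":0,"rx":0,"ry":0,"rz":0},{"hand":0.06,"x":0,"y":0,"z":0,"rx":0,"ry":0,"rz":0},{"hand":0.07,"x":0,"y":0,"z":0,"rx":0,"ry":0,"rz":0},{"hand":0.07,"x":0,"y":0,"z":0,"rx":0,"ry":0,"rz":0}]' && python3 -m crank '[{"hand":0.07,"x":0,"y":0,"z":0.04,"rx":0,"ry":0,"rz":0},{"hand":0.07,"x":0,"y":0,"z":0.06,"rx":0,"ry":0,"rz":0},{"hand":0.07,"x":0,"y":0,"z":0.056,"rx":0,"ry":0,"rz":0},{"hand":0.07,"x":-0.005,"y":-0.037,"z":0,"rx":0,"ry":0,"rz":0.178},{"hand":0.07,"x":-0.005,"y":-0.037,"z":0,"rx":0,"ry":0,"rz":0.178}]' && python3 -m crank '[{"hand":0.07,"x":-0.005,"y":-0.037,"z":0,"rx":0,"ry":0,"rz":0.178},{"hand":0.07,"x":-0.005,"y":-0.037,"z":0,"rx":0,"ry":0,"rz":0.178},{"hand":0.07,"x":-0.005,"y":-0.037,"z":0,"rx":0,"ry":0,"rz":0.178},{"hand":0.07,"x":-0.006,"y":-0.037,"z":0,"rx":0,"ry":0,"rz":0.178},{"hand":0.07,"x":-0.006,"y":-0.037,"z":0,"rx":0,"ry":0,"rz":0.178}]' && python3 -m crank '[{"hand":0.07,"x":-0.006,"y":-0.037,"z":0,"rx":0,"ry":0,"rz":0.178},{"hand":0.07,"x":-0.006,"y":-0.037,"z":0,"rx":0,"ry":0,"rz":0.178},{"hand":0.07,"x":0,"y":0,"z":0,"rx":0,"ry":0,"rz":0},{"hand":0.07,"x":0,"y":0,"z":0,"rx":0,"ry":0,"rz":0},{"hand":0.07,"x":0,"y":0,"z":0,"rx":0,"ry":0,"rz":0}]'
cat > look.py <<'E'
from h import *
np.set_printoptions(precision=1,suppress=True)
w,dw=get_image('wrist');cv2.imwrite('pics/w4.png',w[...,::-1]);Pw=cloud('wrist',dw)
for zz in (117,99):
    mm=(np.abs(Pw[...,2]-zz)<6)&(dw>0)
    n,l,s,c=cv2.connectedComponentsWithStats(mm.astype(np.uint8))
    for i in range(1,n):
        if s[i,4]>200: k=Pw[l==i];print('w',zz,s[i],k.max(0)-k.min(0),cv2.minEnclosingCircle(k[:,:2].astype(np.float32)))
im,d=get_image('top');P=cloud('top',d);cv2.imwrite('pics/t4.png',im[...,::-1])
for zz in (117,99):
    mm=(np.abs(P[...,2]-zz)<6)
    n,l,s,c=cv2.connectedComponentsWithStats(mm.astype(np.uint8))
    for i in range(1,n):
        if s[i,4]>100: k=P[l==i];print('t',zz,s[i],k.max(0)-k.min(0),cv2.minEnclosingCircle(k[:,:2].astype(np.float32)))
E
python3 look.py
```

```text
time: 10.98
tcp_pos: [494.5, 60.1, 48.2]
tool_rot: [[0.285, 0.959, -0.0], [0.959, -0.285, 0.0], [-0.0, -0.0, -1.0]]
force: [0.4, -0.1, 0.0]
width: 0.821
gripper_force: 0.0
time: 11.6
tcp_pos: [484.7, -14.4, 205.1]
tool_rot: [[-0.074, 0.997, 0.002], [0.997, 0.074, -0.0], [-0.0, 0.002, -1.0]]
force: [-0.5, -0.9, 0.2]
width: 0.823
gripper_force: 0.0
time: 12.22
tcp_pos: [457.1, -200.1, 204.3]
tool_rot: [[-0.821, 0.571, 0.0], [0.571, 0.821, -0.0], [-0.0, -0.0, -1.0]]
force: [0.6, 0.9, 0.4]
width: 0.82
gripper_force: 0.0
time: 12.85
tcp_pos: [445.6, -271.9, 204.3]
tool_rot: [[-0.967, 0.255, -0.0], [0.255, 0.967, 0.0], [0.0, 0.0, -1.0]]
force: [-0.8, -0.3, -0.9]
width: 0.822
gripper_force: 0.0
w 117 [ 291  217   58   57 2610] [39.5 39.8 10.1] ((444.8664855957031, -275.1754150390625), 19.99818992614746)
w 117 [233 313  25  48 603] [33.8 23.2  8.7] ((497.30975341796875, -351.55352783203125), 18.60355567932129)
w 117 [ 298  384   50   28 1006] [22.  38.1  8.9] ((571.056396484375, -306.4176940917969), 19.371850967407227)
w 99 [ 357   23   62   68 3259] [39.4 39.4  5.7] ((339.5188903808594, -201.78829956054688), 19.933841705322266)
w 99 [240 299  22  35 206] [28.3 11.1 12. ] ((491.43267822265625, -344.21240234375), 14.680938720703125)
w 99 [299 370  48  27 406] [22.4 39.1 12. ] ((572.9762573242188, -306.9623718261719), 19.725984573364258)
t 117 [452 226  19  18 259] [38.9 39.1  9.8] ((573.4718017578125, -306.6642150878906), 20.361635208129883)
t 117 [439 291  19  12 152] [23.6 38.9  8.9] ((441.572998046875, -273.77386474609375), 19.577486038208008)
t 117 [305 471  32   9 117] [13.  63.3 11.2] ((68.2054443359375, -7.722452163696289), 31.90848159790039)
t 99 [288 259  18  18 251] [38.5 38.3  9.5] ((492.08990478515625, 57.86110305786133), 19.812320709228516)
t 99 [404 332  18  19 211] [38.3 37.3  5.4] ((338.1446228027344, -200.4187469482422), 19.700660705566406)
```

```bash
python3 -m crank '[{"hand":0.07,"x":-0.001,"y":-0.003,"z":-0.04,"rx":0,"ry":0,"rz":0},{"hand":0.07,"x":0,"y":0,"z":-0.04,"rx":0,"ry":0,"rz":0},{"hand":0.07,"x":0,"y":0,"z":-0.04,"rx":0,"ry":0,"rz":0},{"hand":0.07,"x":0,"y":0,"z":-0.019,"rx":0,"ry":0,"rz":0},{"hand":0.07,"x":0,"y":0,"z":0,"rx":0,"ry":0,"rz":0}]' && python3 -m crank '[{"hand":0.05,"x":0,"y":0,"z":0,"rx":0,"ry":0,"rz":0},{"hand":0.035,"x":0,"y":0,"z":0,"rx":0,"ry":0,"rz":0},{"hand":0.03,"x":0,"y":0,"z":0,"rx":0,"ry":0,"rz":0},{"hand":0.03,"x":0,"y":0,"z":0,"rx":0,"ry":0,"rz":0},{"hand":0.03,"x":0,"y":0,"z":0,"rx":0,"ry":0,"rz":0}]'
```

```text
time: 13.58
tcp_pos: [443.8, -274.8, 64.2]
tool_rot: [[-0.967, 0.255, -0.002], [0.255, 0.967, 0.001], [0.003, 0.001, -1.0]]
force: [-0.1, -0.1, 0.2]
width: 0.821
gripper_force: 0.0
time: 14.2
tcp_pos: [445.3, -276.2, 66.6]
tool_rot: [[-0.967, 0.255, 0.002], [0.255, 0.967, -0.001], [-0.003, -0.0, -1.0]]
force: [-0.5, 1.1, 6.5]
width: 0.456
gripper_force: 59.8
```

```bash
python3 -m crank '[{"hand":0.03,"x":0,"y":0,"z":0.03,"rx":0,"ry":0,"rz":0},{"hand":0.03,"x":0,"y":0,"z":0.04,"rx":0,"ry":0,"rz":0},{"hand":0.03,"x":0,"y":0,"z":0.03,"rx":0,"ry":0,"rz":0},{"hand":0.03,"x":0.004,"y":0.026,"z":0,"rx":0,"ry":0,"rz":0},{"hand":0.03,"x":0.009,"y":0.042,"z":0,"rx":0,"ry":0,"rz":0}]' && python3 -m crank '[{"hand":0.03,"x":0.009,"y":0.045,"z":0,"rx":0,"ry":0,"rz":0},{"hand":0.03,"x":0.009,"y":0.045,"z":0,"rx":0,"ry":0,"rz":0},{"hand":0.03,"x":0.009,"y":0.045,"z":0,"rx":0,"ry":0,"rz":0},{"hand":0.03,"x":0.006,"y":0.035,"z":0,"rx":0,"ry":0,"rz":0},{"hand":0.03,"x":0.003,"y":0.02,"z":0,"rx":0,"ry":0,"rz":0}]' && python3 -m crank '[{"hand":0.03,"x":0,"y":0,"z":-0.04,"rx":0,"ry":0,"rz":0},{"hand":0.03,"x":0,"y":0,"z":-0.04,"rx":0,"ry":0,"rz":0},{"hand":0.03,"x":0,"y":0,"z":-0.024,"rx":0,"ry":0,"rz":0},{"hand":0.03,"x":0,"y":0,"z":-0.01,"rx":0,"ry":0,"rz":0},{"hand":0.03,"x":0,"y":0,"z":-0.002,"rx":0,"ry":0,"rz":0}]'
```

```text
time: 14.82
tcp_pos: [457.8, -208.1, 166.3]
tool_rot: [[-0.966, 0.257, 0.002], [0.257, 0.966, -0.001], [-0.002, -0.001, -1.0]]
force: [0.5, 0.5, -1.3]
width: 0.456
gripper_force: 60.3
time: 15.45
tcp_pos: [493.8, -16.2, 165.9]
tool_rot: [[-0.967, 0.254, 0.001], [0.254, 0.967, -0.0], [-0.001, 0.0, -1.0]]
force: [0.3, -0.3, -0.6]
width: 0.452
gripper_force: 60.3
time: 16.08
tcp_pos: [493.7, -17.9, 49.5]
tool_rot: [[-0.967, 0.255, 0.0], [0.255, 0.967, -0.0], [-0.0, -0.0, -1.0]]
force: [-0.5, 0.1, -0.5]
width: 0.456
gripper_force: 60.3
```

```bash
python3 -m crank '[{"hand":0.03,"x":0,"y":0,"z":-0.001,"rx":0,"ry":0,"rz":0},{"hand":0.03,"x":0,"y":0,"z":0,"rx":0,"ry":0,"rz":0},{"hand":0.045,"x":0,"y":0,"z":0,"rx":0,"ry":0,"rz":0},{"hand":0.055,"x":0,"y":0,"z":0,"rx":0,"ry":0,"rz":0},{"hand":0.055,"x":0,"y":0,"z":0,"rx":0,"ry":0,"rz":0}]' && python3 -m crank '[{"hand":0.055,"x":0,"y":0,"z":0.03,"rx":0,"ry":0,"rz":0},{"hand":0.055,"x":0,"y":0,"z":0.05,"rx":0,"ry":0,"rz":0},{"hand":0.055,"x":0,"y":0,"z":0.06,"rx":0,"ry":0,"rz":0},{"hand":0.055,"x":0,"y":0,"z":0.06,"rx":0,"ry":0,"rz":0},{"hand":0.055,"x":0,"y":0,"z":0.06,"rx":0,"ry":0,"rz":0}]'; sed -i 's#/w4#/w5#;s#/t4#/t5#' look.py; python3 look.py; python3 - <<'E'
from h import *
im,d=get_image('scene');cv2.imwrite('pics/s5.png',cv2.resize(im[150:390,190:510],(800,600),interpolation=cv2.INTER_CUBIC)[...,::-1])
E
```

```text
time: 16.7
tcp_pos: [493.5, -17.9, 48.4]
tool_rot: [[-0.967, 0.255, 0.0], [0.255, 0.967, -0.0], [-0.0, -0.0, -1.0]]
force: [-0.2, -0.9, 0.5]
width: 0.641
gripper_force: 0.0
time: 17.32
tcp_pos: [493.1, -17.9, 310.4]
tool_rot: [[-0.967, 0.255, 0.0], [0.255, 0.967, -0.0], [-0.0, 0.0, -1.0]]
force: [1.6, 0.8, -0.6]
width: 0.645
gripper_force: 0.0
w 117 [586 100  54 103 848] [89.9 47.9 11.9] ((514.093017578125, 271.34320068359375), 46.85832214355469)
w 117 [  0 276  37  37 391] [39.4 23.7 12. ] ((498.6974792480469, -355.19091796875), 19.827434539794922)
w 117 [ 76 331  36  30 313] [35.4 28.4 11.9] ((577.1455078125, -304.0279541015625), 19.51171875)
w 99 [  73   81   48   46 1645] [39.5 39.8 11.2] ((343.6337890625, -201.31060791015625), 20.41982078552246)
w 99 [574 100  58 101 788] [93.2 55.3 12. ] ((516.0584716796875, 277.98150634765625), 48.56252670288086)
w 99 [ 14 270  36  34 327] [39.3 23.7 11.9] ((498.86309814453125, -355.8523254394531), 19.947338104248047)
w 99 [ 86 323  35  29 279] [36.3 28.1 11.9] ((577.7631225585938, -304.7727966308594), 19.475000381469727)
t 117 [452 226  19  18 256] [38.8 39.3 10.1] ((573.5404052734375, -306.0682373046875), 20.502031326293945)
t 117 [476 262  19  19 265] [39.4 39.3  9.3] ((493.278564453125, -355.5938415527344), 20.054601669311523)
t 99 [408 332  14  19 162] [38.2 28.3  7.3] ((338.3760070800781, -201.76768493652344), 19.472166061401367)
```

View pics/s5.png

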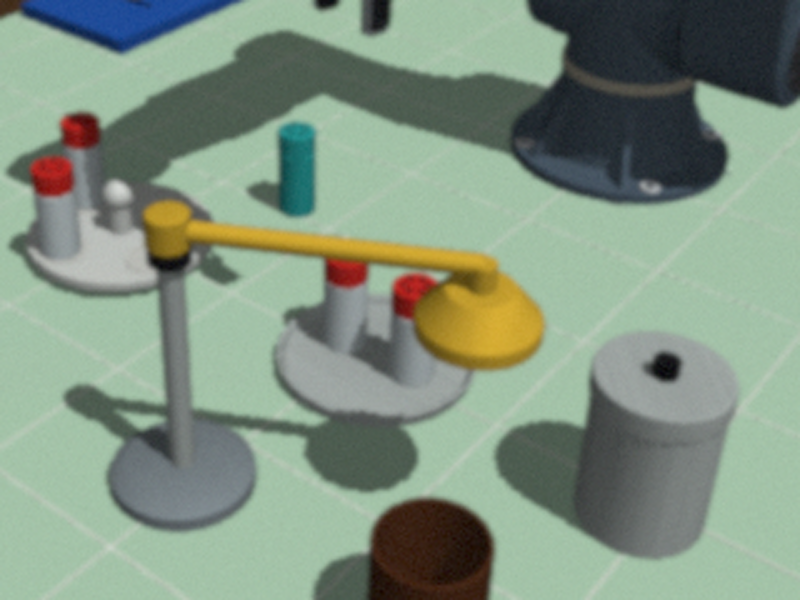

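The scene crop shows two shakers upright in the tray at (345,305) and (412,335), two on the carousel at (55,205) and (82,160), and the lamp clear. Next I move over the bar with the fingers closed, descend on its far side, and push back most of the way.

```bash
python3 -m crank '[{"hand":0,"x":0.042,"y":0.033,"z":0,"rx":0,"ry":0,"rz":0},{"hand":0,"x":0.042,"y":0.033,"z":0,"rx":0,"ry":0,"rz":0},{"hand":0,"x":0.042,"y":0.033,"z":0,"rx":0,"ry":0,"rz":0},{"hand":0,"x":0.042,"y":0.033,"z":0,"rx":0,"ry":0,"rz":0},{"hand":0,"x":0.04,"y":0.033,"z":0,"rx":0,"ry":0,"rz":0}]' && python3 -m crank '[{"hand":0,"x":0,"y":0,"z":0,"rx":0,"ry":0,"rz":0},{"hand":0,"x":0,"y":0,"z":0,"rx":0,"ry":0,"rz":0},{"hand":0,"x":0,"y":0,"z":0,"rx":0,"ry":0,"rz":0},{"hand":0,"x":0,"y":0,"z":0,"rx":0,"ry":0,"rz":0},{"hand":0,"x":0,"y":0,"z":0,"rx":0,"ry":0,"rz":0}]'
```

```text
time: 18.1
tcp_pos: [702.4, 148.2, 306.7]
tool_rot: [[-0.967, 0.255, -0.002], [0.255, 0.967, -0.0], [0.002, -0.001, -1.0]]
force: [1.1, -0.8, 0.5]
width: 0.001
gripper_force: 0.0
time: 18.73
tcp_pos: [701.1, 146.5, 309.4]
tool_rot: [[-0.967, 0.256, 0.001], [0.256, 0.967, 0.0], [-0.001, 0.0, -1.0]]
force: [0.0, -1.1, 0.3]
width: -0.0
gripper_force: 0.0
```

```bash
python3 -m crank '[{"hand":0,"x":0,"y":0,"z":-0.05,"rx":0,"ry":0,"rz":0},{"hand":0,"x":0,"y":0,"z":-0.054,"rx":0,"ry":0,"rz":0},{"hand":0,"x":0,"y":0,"z":0,"rx":0,"ry":0,"rz":0},{"hand":0,"x":-0.017,"y":-0.010,"z":0,"rx":0,"ry":0,"rz":0},{"hand":0,"x":-0.017,"y":-0.009,"z":0,"rx":0,"ry":0,"rz":0}]' && python3 -m crank '[{"hand":0,"x":-0.012,"y":-0.006,"z":0,"rx":0,"ry":0,"rz":0},{"hand":0,"x":-0.012,"y":-0.006,"z":0,"rx":0,"ry":0,"rz":0},{"hand":0,"x":-0.010,"y":-0.007,"z":0,"rx":0,"ry":0,"rz":0},{"hand":0,"x":-0.010,"y":-0.007,"z":0,"rx":0,"ry":0,"rz":0},{"hand":0,"x":-0.009,"y":-0.009,"z":0,"rx":0,"ry":0,"rz":0}]' && python3 -m crank '[{"hand":0,"x":-0.009,"y":-0.009,"z":0,"rx":0,"ry":0,"rz":0},{"hand":0,"x":-0.007,"y":-0.010,"z":0,"rx":0,"ry":0,"rz":0},{"hand":0,"x":-0.007,"y":-0.010,"z":0,"rx":0,"ry":0,"rz":0},{"hand":0,"x":-0.004,"y":-0.009,"z":0,"rx":0,"ry":0,"rz":0},{"hand":0,"x":-0.004,"y":-0.008,"z":0,"rx":0,"ry":0,"rz":0}]'
cat > lamp.py <<'E'
from h import *
np.set_printoptions(precision=1,suppress=True)
for cam in ('top','scene'):
    im,d=get_image(cam)
    for n in ('lamp_head','lamp_hinge'):
        print(cam,n,[(round(x['conf'],2),at_z(cam,x['centre'],236)[:2]) for x in landmark_of(n,cam)[:1]])
    if cam=='top':
        top=im;P=cloud(cam,d)
        b=P[(P[...,2]>238)&(P[...,2]<249)&(P[...,0]>520)&(P[...,0]<690)&(np.abs(P[...,1])<60)]
        if len(b)>30:
            v=cv2.fitLine(b[:,:2].astype(np.float32),cv2.DIST_HUBER,0,.01,.01).ravel();print('bar',len(b),v,'angle deg',np.degrees(np.arctan(-v[1]/v[0])),'y at x=714',v[3]+v[1]/v[0]*(714-v[2]))
        h=P[(P[...,2]>200)&(P[...,2]<228)&(np.hypot(P[...,0]-500,P[...,1]-35)<70)]
        print('head',len(h),cv2.minEnclosingCircle(h[:,:2].astype(np.float32)) if len(h)>20 else '')
E
python3 lamp.py
```

```text
time: 19.35
tcp_pos: [668.6, 128.1, 207.8]
tool_rot: [[-0.967, 0.255, 0.004], [0.255, 0.967, 0.001], [-0.004, 0.002, -1.0]]
force: [-0.2, 1.2, -0.5]
width: -0.003
gripper_force: 0.0
time: 19.98
tcp_pos: [614.4, 92.9, 205.1]
tool_rot: [[-0.967, 0.255, 0.001], [0.255, 0.967, 0.0], [-0.001, 0.001, -1.0]]
force: [2.1, 0.7, 0.9]
width: 0.002
gripper_force: 0.9
time: 20.6
tcp_pos: [583.2, 46.5, 204.2]
tool_rot: [[-0.967, 0.255, -0.0], [0.255, 0.967, 0.0], [0.0, -0.0, -1.0]]
force: [1.4, 1.2, 0.5]
width: -0.005
gripper_force: 0.9
top lamp_head [(0.49, array([ 674.8, -187.5]))]
top lamp_hinge [(0.64, array([717.7,  -8.3]))]
head 0 
scene lamp_head [(0.88, array([499.1,  42.1]))]
scene lamp_hinge [(0.58, array([712.6,  -5.8]))]
```

```bash
python3 -m crank '[{"hand":0,"x":-0.001,"y":-0.004,"z":0,"rx":0,"ry":0,"rz":0},{"hand":0,"x":-0.001,"y":-0.004,"z":0,"rx":0,"ry":0,"rz":0},{"hand":0,"x":-0.001,"y":-0.003,"z":0,"rx":0,"ry":0,"rz":0},{"hand":0,"x":0,"y":0,"z":0,"rx":0,"ry":0,"rz":0},{"hand":0,"x":0.004,"y":0.03,"z":0,"rx":0,"ry":0,"rz":0}]' && python3 -m crank '[{"hand":0,"x":0,"y":0,"z":0.06,"rx":0,"ry":0,"rz":0},{"hand":0,"x":0,"y":0,"z":0.06,"rx":0,"ry":0,"rz":0},{"hand":0,"x":-0.03,"y":0.05,"z":0,"rx":0,"ry":0,"rz":0},{"hand":0,"x":-0.03,"y":0.05,"z":0,"rx":0,"ry":0,"rz":0},{"hand":0,"x":-0.03,"y":0.05,"z":0,"rx":0,"ry":0,"rz":0}]' && python3 -m crank '[{"hand":0,"x":-0.036,"y":0.05,"z":0,"rx":0,"ry":0,"rz":0},{"hand":0,"x":-0.036,"y":0.05,"z":0,"rx":0,"ry":0,"rz":0},{"hand":0,"x":-0.036,"y":0.05,"z":0,"rx":0,"ry":0,"rz":0},{"hand":0,"x":-0.036,"y":0.05,"z":0,"rx":0,"ry":0,"rz":0},{"hand":0,"x":-0.036,"y":0.05,"z":0,"rx":0,"ry":0,"rz":0}]'; python3 lamp.py; python3 - <<'E'
from h import *
im,d=get_image('top');cv2.imwrite('pics/t7.png',cv2.resize(im[130:360,190:510],(800,575),interpolation=cv2.INTER_CUBIC)[...,::-1])
E
```

```text
time: 21.52
tcp_pos: [584.5, 64.9, 204.5]
tool_rot: [[-0.966, 0.258, 0.0], [0.258, 0.966, -0.001], [-0.0, -0.001, -1.0]]
force: [-0.4, -0.5, 0.2]
width: -0.001
gripper_force: 0.0
time: 22.15
tcp_pos: [493.7, 217.1, 324.5]
tool_rot: [[-0.967, 0.256, 0.001], [0.256, 0.967, -0.0], [-0.001, 0.0, -1.0]]
force: [0.7, 0.6, 0.5]
width: 0.006
gripper_force: 0.0
time: 22.78
tcp_pos: [313.2, 467.5, 324.5]
tool_rot: [[-0.967, 0.255, 0.001], [0.255, 0.967, 0.0], [-0.001, 0.0, -1.0]]
force: [1.0, 0.4, 0.9]
width: -0.0
gripper_force: 0.0
top lamp_head [(0.91, array([494.4,  30.1]))]
top lamp_hinge [(0.58, array([715.3,  -2.7]))]
bar 646 [  1.   -0.2 603.5   9.5] angle deg 9.388116 y at x=714 -8.807901
head 1010 ((493.5442199707031, 27.39084815979004), 40.725929260253906)
scene lamp_head [(0.95, array([501. ,  36.7]))]
scene lamp_hinge [(0.75, array([715.2,  -2.3]))]
```

View pics/t7.png

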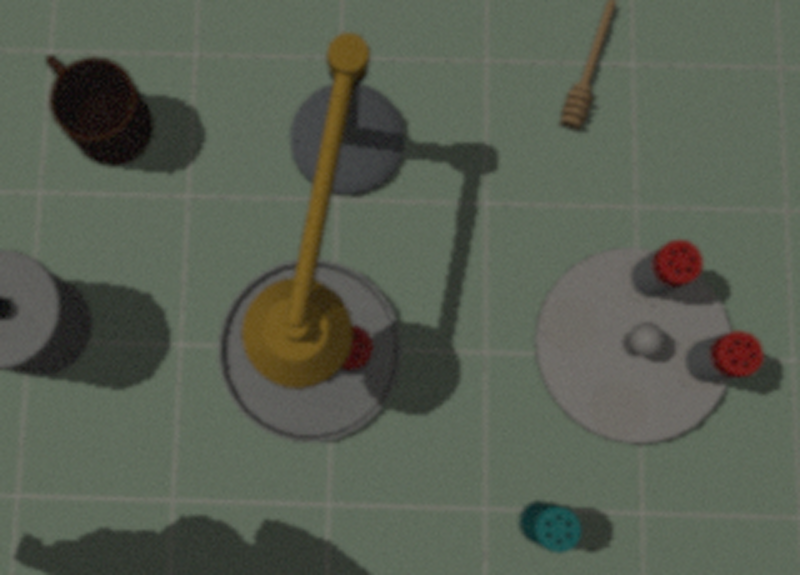

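The top crop shows the lamp head at (297,332) over the tray, whose centre is at (312,350), and two shakers still on the carousel. The two cameras disagree by about 10 mm, so I'll cross-check with scene depth before deciding on a nudge.

```bash
python3 - <<'E'
from h import *
from scipy.optimize import least_squares
np.set_printoptions(precision=1,suppress=True)
fit=lambda q,r0:least_squares(lambda p:np.hypot(q[:,0]-p[0],q[:,1]-p[1])-r0,[495,22],loss='soft_l1',f_scale=2).x
for cam in('top','scene'):
    im,d=get_image(cam);P=cloud(cam,d);X,Y,Z=P[...,0],P[...,1],P[...,2]
    hsv=cv2.cvtColor(im,cv2.COLOR_RGB2HSV)
    yel=(hsv[...,0]>12)&(hsv[...,0]<32)&(hsv[...,1]>140)&(d>0)
    b=P[yel&(np.abs(Z-240)<8)&(X>530)&(X<690)&(np.abs(Y)<60)]
    v=cv2.fitLine(b[:,:2].astype(np.float32),cv2.DIST_HUBER,0,.01,.01).ravel()
    print(cam,'bar y at 495',v[3]+v[1]/v[0]*(495-v[2]),len(b))
    hd=P[yel&(Z>178)&(Z<190)&(np.hypot(X-497,Y-30)<65)];print(' head low',len(hd),fit(hd,45),hd.min(0),hd.max(0))
    q=P[(Z>10)&(Z<18)&(np.abs(np.hypot(X-495,Y-21)-88)<12)];print(' rim',len(q),fit(q,88))
    for x in landmark_of('tray',cam)[:1]: print(' net',x['conf'],at_z(cam,x['centre'],0))
E
```

```text
top bar y at 495 27.44318 530Traceback (most recent call last):
  File "<stdin>", line 12, in <module>
    return umr_minimum(a, axis, None, out, keepdims, initial, where)
ValueError: zero-size array to reduction operation minimum which has no identity
```

```bash
python3 - <<'E'
from h import *
from scipy.optimize import least_squares
np.set_printoptions(precision=1,suppress=True)
fit=lambda q,r0:least_squares(lambda p:np.hypot(q[:,0]-p[0],q[:,1]-p[1])-r0,[495,22],loss='soft_l1',f_scale=2).x
for f in ('scene1.npz',None):
    if f: im,d=[np.load(f)[k] for k in('im','d')]
    else: im,d=get_image('scene')
    P=cloud('scene',d);X,Y,Z=P[...,0],P[...,1],P[...,2]
    hsv=cv2.cvtColor(im,cv2.COLOR_RGB2HSV)
    yel=(hsv[...,0]>12)&(hsv[...,0]<32)&(hsv[...,1]>140)&(d>0)
    q=P[(Z>9)&(Z<20)&(np.abs(np.hypot(X-495,Y-21)-88)<12)];print('rim',len(q),fit(q,88) if len(q)>10 else '')
    if not f:
        b=P[yel&(Z>225)&(Z<248)&(X>530)&(X<690)&(np.abs(Y)<60)]
        v=cv2.fitLine(b[:,:2].astype(np.float32),cv2.DIST_HUBER,0,.01,.01).ravel();print('bar y495',v[3]+v[1]/v[0]*(495-v[2]),len(b))
        hd=P[yel&(Z>176)&(Z<192)&(np.hypot(X-497,Y-30)<65)];print('head',len(hd),fit(hd,45) if len(hd) else '')
E
```

```text
rim 393 [498.8  23.8]
rim 393 [499.2  23. ]
bar y495 33.24173 512
head 136 [495.5  26.2]
```

The depth from both cameras agrees: head at about (495,27), tray at about (497,23.5). That is roughly 5 mm off against the 25 mm limit, and the robot is clear of everything, so I'm handing in.

```bash
python3 -c "
from bench import workorder
print(workorder.hand_in())"
```

```text
the job is handed in; nothing more can be done
None
```

The job is handed in, but no verdict came back. By my measurements two shakers stand in the tray, two are on the carousel, the lamp head is about 5 mm off the tray's centre (limit 25 mm), and the robot is clear of everything.

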